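# Three-point check of a block heater with a contact probe

## Robot

A 6-joint arm with a two-finger parallel gripper is mounted at the origin on the work surface. World frame = base frame: x ahead of the robot, y to its left, z up, the work surface at z = 0. Lengths are in m, angles in rad, forces in N, time in s.
With the tool pointing down it reaches from about 0.375 to 0.9 m from the base axis. Payload 3.1 kg.
Tool frame: the origin (TCP) lies at the centre of the arm's flange, where the gripper is bolted on; the fingertips stand 182 mm ahead of it and the grasp point (between the pads) lies 164 mm ahead of it; z points along the fingers, y is the line along which they close (so a half turn about z gives the same grasp; the last joint's range is limited). The gripper opens to 87 mm and grips with 3 to 60 N. Pads are 19 mm wide; open, the fingers measure 117 mm over their backs; the gripper's body (75 mm by 190 mm) begins 51 mm behind the grasp point.
Start: joints at [-0.178, 0.527, 1.433, -0, 1.181, -0.178], TCP at [0.625, 0, 0.405] pointing down, gripper open.
Joint ranges: [-3.08, 3.08], [-0.75, 2.2], [0.22, 2.44], [-1.43, 4.57], [0, 2.65], [-2.85, 2.85]. Speed limits (rad/s): [2.79, 2.79, 3.14, 3.14, 3.14, 3.14].

## Interface

Orientations are given as a unit quaternion [x, y, z, w].
In Python, from rig import * gives the robot as it stands.
- The arm moves only by the tool move_arm, never from a script. Its argument "commands" is a list that holds one entry, the list of rows, each a list of 6 numbers: the shift along the tool's x, y, z in units of 40 mm (1.0 is 40 mm), then the turn, a rotation vector about the tool's x, y, z in rad. A call has 1 to 12 rows; each row is the pose to reach, as a shift and turn from the pose commanded when the call began, along the tool's axes at that moment; what a row does not reach only later rows make up. A row lasts 1/8 s, in which the tool goes at most 62.5 mm and 10.7 degrees, less where a joint would pass 70% of its speed; a pose out of reach is approached as far as the arm can. A call with a gripper value outside its range is refused whole. "claw" is the closure, from -1 (fully open) to 1 (shut), so that 0 is half open, set as the call begins (left out, the last holds). The fingers move at their own pace and stop on an object; "squeeze" is the grip in N (left out, the last holds). Time passes only in rows, so rows that repeat a pose let the fingers close. It gives the time, the measured TCP pose, the force, the opening and the grip force at its end, in the units of the state.
- get_obs(): the state, without advancing time (a new reading comes with each control period).
- camera(name): name is "scene" or "side" or "wrist"; returns a dict with "pixels" (420x560x3 uint8, blue, green, red), "range_z" (420x560 float32, m along the optical axis (not along the pixel's ray), 0 where there is no reading), "camera_matrix" (3x3 intrinsics, pixels), "D" ([k1, k2, p1, p2, k3] as OpenCV has them; the pictures are not rectified), "extrinsics" (4x4, takes a point from world to camera coordinates). Camera axes: x right, y up, looking along -z (the intrinsics and any distortion apply to the point x, -y, -z); pixel columns grow to the right and rows downward; lengths in m; the calibration is good to about 2 mm. A picture is of the moment at which its call begins.
- hand_in(): hands the job in; it is judged then, once.
The state is a dict: "time": time; "q": joint angles; "joint_velocities": joint speeds; "joint_torque": joint torques, N m; "position": TCP position; "tool_rot": TCP orientation; "ft_force": force on the tool from outside, world axes, zero at the start; "moment": the same for the moment, N m; "grip_width": finger opening in m; "grip_force": force on a finger pad.
Only numpy, scipy, OpenCV 4.12 (cv2) and the standard library are available. Lean on these libraries where they do the work, as an engineer would, in place of code of your own. Each camera call takes 0.05 s, during which the arm holds its last target. There are 200 camera calls.

## Task

Run the temperature check on the block heater: slide its clear cover fully back, take the cordless probe from its stand and press its tip gently down on the check button of each heating block for about a second, the block with the widest holes first, then the one with the middle-sized holes, then the one with the narrowest, without laying the probe down in between. Hang the probe upright by its collar in the fork of its stand again and slide the cover fully shut, leaving the other things on the bench where they are.

Things in the scene. Friction and masses are not known exactly. Their poses are not given: they have to be found in the camera images.
- heater: Block heater fixed to the bench, white housing 280 (x) x 235 (y) x 85 mm high; origin at the centre of its underside, own x axis pointing to its rear (away from the robot). Its front half holds three aluminium heating blocks side by side along y, 66 mm apart, set in a well: block tops lie 70 mm above the bench, 15 mm below the housing's top. The low rear stop bar reaches 95 mm. Any of the three blocks may be in any of the three places.
- cover (a joint): Clear sliding cover over the blocks: 0 fully shut, 0.125 (m) fully back over the heater's rear deck; it slides along the heater's own x axis, stays where it is left, needs about 2 N. It may start slightly open.
- cover_grip (a point): Centre of the black upright grip tab on the cover: 20 mm thick along the heater's x, 40 mm wide along its y, its top 16 mm above this point; the cover's upper face lies 20 mm below this point (94 mm above the bench).
- button_large_top (a point): Centre of the top face of the round steel check button (16 mm across) in the middle of the heating block with two very wide holes (28 mm), one in front of and one behind the button. The block is 98 x 62 mm; the button stands 6 mm proud of it, 76 mm above the bench when up.
- button_large (a joint): How far that button is pressed: 0 up, 0.004 (m) fully down; a spring holds it up (1 N to start, 5 N fully down), it returns when let go.
- button_medium_top (a point): Centre of the top face of the round steel check button (16 mm across) in the middle of the heating block with six middle-sized holes (17 mm). The block is 98 x 62 mm; the button stands 6 mm proud of it, 76 mm above the bench when up.
- button_medium (a joint): How far that button is pressed: 0 up, 0.004 (m) fully down; a spring holds it up (1 N to start, 5 N fully down), it returns when let go.
- button_small_top (a point): Centre of the top face of the round steel check button (16 mm across) in the middle of the heating block with many narrow holes (9 mm, 22 of them). The block is 98 x 62 mm; the button stands 6 mm proud of it, 76 mm above the bench when up.
- button_small (a joint): How far that button is pressed: 0 up, 0.004 (m) fully down; a spring holds it up (1 N to start, 5 N fully down), it returns when let go.
- probe_center (a point): Centre of the square handle of the loose cordless probe (110 g): handle 24 x 24 mm and 80 mm tall, z along the probe up, x and y square to the handle's flat sides. Below the handle comes a round black collar 34 mm across and 6 mm thick, and below that a straight steel stem 8 mm thick with a rounded tip. At the start it hangs upright in its stand, its handle turned any way.
- probe_tip (a point): End of the probe's rounded tip (8 mm across), on the handle's axis, 128 mm below the handle's centre; z as the handle's.
- probe: The whole probe; origin on its axis at the underside of its collar, 46 mm below the handle's centre, 82 mm above the tip.
- probe_collar (a point): Centre of the underside of the probe's collar, on its axis.
- stand: Probe stand fixed to the bench: base 100 x 90 mm, 12 mm thick, a 44 mm wide post at the rear and a level fork at the top, its upper face 110 mm above the bench. The two prongs run along the stand's own x axis, the fork's open end towards -x, the slot between them 16 mm wide and 58 mm long; outer width 44 mm. Origin at the base's underside, under the seat.
- stand_seat (a point): Middle of the slot, level with the fork's upper face: where the probe hangs, its stem down through the slot and its collar resting on both prongs. The slot reaches 28 mm from here to the open end and 30 mm to the post.
- jar: Bystander, leave it alone: small capped specimen jar, 50 mm wide, 62 mm tall; origin at its underside's centre.
- cup: Bystander, leave it alone: clear specimen cup with a screw cap, 48 mm wide, 65 mm tall; origin at its underside's centre.
- reagent: Bystander, leave it alone: white bottle with a cap, 66 mm wide, 150 mm tall; origin at its underside's centre.
- rack: Bystander, leave it alone: white tube rack 80 x 160 mm with capped tubes, 90 mm tall; origin at its underside's centre.
- pen: Bystander, leave it alone: capped marker pen lying flat, 12 mm thick, 142 mm long; origin at the middle of its underside.
- block_large: The aluminium heating block with two very wide holes (28 mm), one in front of and one behind the button; origin at the centre of its underside, on the button's axis, 30 mm below the button's top; own axes as the heater's.
- block_medium: The aluminium heating block with six middle-sized holes (17 mm); origin at the centre of its underside, on the button's axis, 30 mm below the button's top; own axes as the heater's.
- block_small: The aluminium heating block with many narrow holes (9 mm, 22 of them); origin at the centre of its underside, on the button's axis, 30 mm below the button's top; own axes as the heater's.
Not all that is in view belongs to the job. Leave any pink look-alike of the stand alone.

How it is judged:
On the way, in this order (a step that is already met when the one before it is completed fails the run):
1. the cover is slid fully back (value of joint cover above 0.115 m), for 0.2 s.
2. the probe's tip presses down the button of the block with the widest holes, within 9 mm of the centre of its top, for half a second (value of joint button_large above 0.001 m and distance between probe_tip and button_large_top below 0.009 m and value of joint cover above 0.1 m), for 0.5 s.
3. the probe's tip presses down the button of the block with the middle-sized holes, within 9 mm of the centre of its top, for half a second (value of joint button_medium above 0.001 m and distance between probe_tip and button_medium_top below 0.009 m and value of joint cover above 0.1 m), for 0.5 s.
4. the probe's tip presses down the button of the block with the narrowest holes, within 9 mm of the centre of its top, for half a second (value of joint button_small above 0.001 m and distance between probe_tip and button_small_top below 0.009 m and value of joint cover above 0.1 m), for 0.5 s.
5. the probe hangs upright in the fork again (horizontal distance between probe_collar and stand_seat below 0.02 m and z of probe_collar in the frame of stand between 0.105 and 0.116 m and angle between probe_collar's own z axis and vertical below 0.12 rad and linear speed of probe below 0.05 m/s and contact force between the fingers and probe below 0.1 N), for 0.2 s.
At the end, for the whole second after the job is handed in: The probe hangs at rest by its collar in the stand's fork (collar within 20 mm of the seat and 6 mm of its height, upright within 0.12 rad), all three buttons are up, and the cover is shut to within 6 mm (horizontal distance between probe_collar and stand_seat below 0.02 m and z of probe_collar in the frame of stand between 0.105 and 0.116 m and angle between probe_collar's own z axis and vertical below 0.12 rad and linear speed of probe below 0.02 m/s and value of joint cover below 0.006 m and value of joint each of button_large, button_medium, button_small below 0.001 m); the robot touches nothing.
It fails at once if a bystander is shifted by more than 30 mm or tipped over (distance of any of jar, cup, reagent, rack, pen from where it was at the start of the episode above 0.03 m or angle between any of jar, cup, reagent, rack's own z axis and vertical above 0.5 rad).
It fails at once if the probe is dropped or laid down (angle between probe_collar's own z axis and vertical above 1 rad).
It fails at once if the probe is jabbed hard (over 30 N) on a button or block (contact force between probe and block_large above 30 N or contact force between probe and block_medium above 30 N or contact force between probe and block_small above 30 N).
It also fails if it takes over 72 s, if anything falls off the work surface, if the arm or the gripper's body presses on something with over 40 N, if the wrist force passes 120 N, or if a joint passes its speed limit or range.

## Working session

There is one attempt and no reset: what is moved stays moved. The work goes in short steps, Python scripts to look and compute and a tool call to move; the robot and the scene stay as the last step left them, time stands still between calls to the robot, and variables do not carry over. Pictures are saved under pics/ and viewed, at most 11 in all, crops included, and the job is handed in when it is done.

Besides the shell and the picture viewer there is one more tool, called after "Emit:" as name([rows], argument=value, ...), one row to a line, values as JSON. move_arm: Moves the arm, as the interface text tells. Its arguments: {"type":"object","properties":{"commands":{"type":"array","items":{"type":"array","items":{"type":"array","items":{"type":"number"}}}},"claw":{"type":"number"},"squeeze":{"type":"number"}},"required":["commands"]}

```bash
mkdir -p pics; cat > h.py <<'E'
from rig import *
import numpy as np, cv2
from scipy.spatial.transform import Rotation as R
def snap(n,f=None):
    c=camera(n)
    if f: cv2.imwrite('pics/'+f,c['pixels'])
    return c
def ray(c,uv):
    uv=np.array(uv,float).reshape(-1,1,2)
    p=cv2.undistortPoints(uv,c['camera_matrix'],np.array(c['D'])).reshape(-1,2)
    d=np.c_[p[:,0],-p[:,1],-np.ones(len(p))]
    E=c['extrinsics'];Rm=E[:3,:3]
    return -Rm.T@E[:3,3], d@Rm
def plane(c,uv,z):
    o,d=ray(c,uv); return o+d*((z-o[2])/d[:,2])[:,None]
def deep(c,uv):
    o,d=ray(c,uv); uv=np.array(uv,int).reshape(-1,2)
    return o+d*c['range_z'][uv[:,1],uv[:,0]][:,None]
def tri(c1,u1,c2,u2):
    o1,d1=ray(c1,u1);o2,d2=ray(c2,u2);out=[]
    for a,b in zip(d1,d2):
        s=np.linalg.lstsq(np.c_[a,-b],o2-o1,rcond=None)[0]
        p,q=o1+s[0]*a,o2+s[1]*b; out.append(np.r_[(p+q)/2,np.linalg.norm(p-q)])
    return np.array(out)
E
python3 - <<'E'
from h import *
for n in('scene','side','wrist'):
    c=snap(n,n+'0.png'); np.save(n+'0.npy',c,allow_pickle=True)
    print(n,c['camera_matrix'].round(1).tolist(),np.linalg.inv(c['extrinsics'])[:3,3].round(3))
o=get_obs();print(o['time'],o['position'],o['tool_rot'])
E
```

```text
scene [[403.3, 0.0, 274.6], [0.0, 403.3, 206.1], [0.0, 0.0, 1.0]] [1.317 0.102 0.746]
side [[445.1, 0.0, 274.6], [0.0, 445.1, 210.6], [0.0, 0.0, 1.0]] [ 0.269 -0.788  1.04 ]
wrist [[291.6, 0.0, 276.5], [0.0, 291.6, 205.3], [0.0, 0.0, 1.0]] [0.626 0.083 0.386]
0.15 [6.24754134e-01 6.22133634e-05 4.04000067e-01] [ 7.07119351e-01  7.07093734e-01 -4.66665049e-04 -6.75716616e-04]
```

View pics/scene0.png

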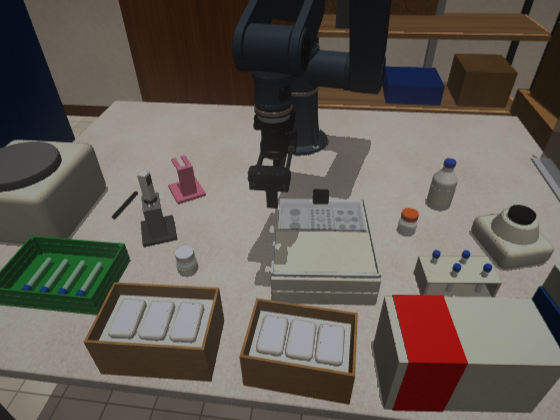

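View pics/side0.png

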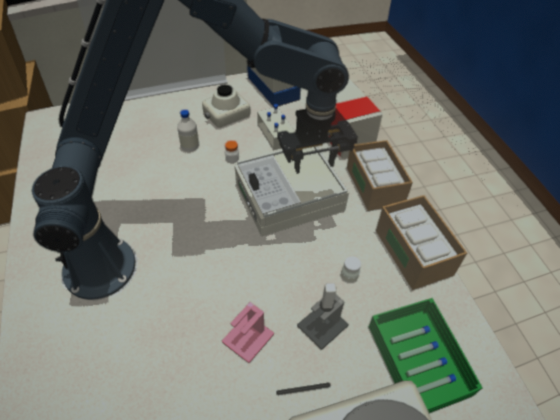

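View pics/wrist0.png

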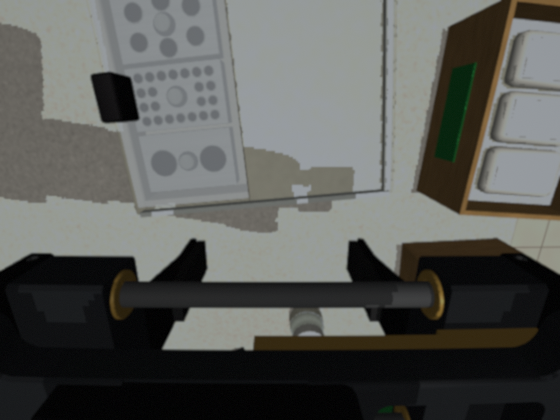

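Scene: the heater is at (325,245) with its grip tab at (321,196). The probe is in the dark grey stand at (150,200); the pink look-alike at (187,178) is empty.
Side: grip (254,181), probe (329,297), pink stand (250,330).
Wrist: buttons are medium (165,23), small (177,96) and large (187,161), with the tab at (115,97).

Candidates for the probe: the grey stand with the upright probe (scene 150,200), the pink stand (187,178), the pen (125,205) and the tubes in the green tray (60,275). I choose the grey stand with the probe.

```bash
python3 - <<'E'
from h import *
L=lambda n:np.load(n+'0.npy',allow_pickle=True).item()
w,s,d=L('wrist'),L('scene'),L('side')
b=[[165,23],[177,96],[187,161]]
P=plane(w,b,.076);print('buttons M,S,L',P.round(4).tolist())
v=P[0]-P[2];yaw=np.arctan2(v[1],v[0])-np.pi/2;print('yaw',yaw, np.linalg.norm(v))
# grip via dark depth points
g=w['pixels'].max(2); 
m=(g<60).astype(np.uint8); m[220:]=0
ys,xs=np.nonzero(m);pts=deep(w,np.c_[xs,ys]);
k=(pts[:,2]>.09)&(pts[:,2]<.15);pts=pts[k]
t=pts[pts[:,2]>np.percentile(pts[:,2],95)-.006]
print('grip top',len(t),t.min(0),t.max(0),np.median(t,0))
print('tri grip',tri(s,[[321,192]],d,[[254,176]]))
# probe & stand with depth, scene/side
for n,c,r in(('scene',s,(135,165,175,245)),('side',d,(295,280,350,350))):
    x0,y0,x1,y1=r
    X,Y=np.meshgrid(np.arange(x0,x1),np.arange(y0,y1));uv=np.c_[X.ravel(),Y.ravel()]
    p=deep(c,uv);z=p[:,2]
    print(n)
    for a,bb in((.17,.3),(.13,.16),(.105,.116),(.008,.016)):
        q=p[(z>a)&(z<bb)]; 
        if len(q):print(a,len(q),q.min(0).round(3),q.max(0).round(3),q.mean(0).round(3))
print('tri probe top', tri(s,[[146,172]],d,[[330,287]]))
big=cv2.resize(d['pixels'][260:370,270:370],None,fx=4,fy=4,interpolation=cv2.INTER_CUBIC)
b2=cv2.resize(s['pixels'][150:260,100:200],None,fx=4,fy=4,interpolation=cv2.INTER_CUBIC)
cv2.imwrite('pics/crop1.png',np.hstack([big,b2]))
E
```

```text
buttons M,S,L [[0.5203, 0.1655, 0.076], [0.5256, 0.1002, 0.076], [0.53, 0.0348, 0.076]]
yaw 0.07414784283381604 0.13108303794076562
grip top 1162 [0.47412953 0.07746827 0.12624996] [0.49591324 0.11556079 0.13406853] [0.48593522 0.09688354 0.13135361]
tri grip [[0.48612783 0.09824063 0.12998985 0.00497482]]
scene
0.17 152 [ 0.531 -0.354  0.17 ] [ 0.559 -0.327  0.197] [ 0.549 -0.338  0.186]
0.13 116 [ 0.535 -0.355  0.13 ] [ 0.56  -0.328  0.16 ] [ 0.551 -0.337  0.145]
0.105 205 [ 0.369 -0.374  0.105] [ 0.59  -0.307  0.116] [ 0.557 -0.334  0.11 ]
0.008 520 [ 0.328 -0.472  0.008] [ 0.607 -0.286  0.016] [ 0.533 -0.339  0.011]
side
0.17 160 [ 0.529 -0.354  0.17 ] [ 0.556 -0.327  0.199] [ 0.54  -0.344  0.189]
0.13 84 [ 0.529 -0.354  0.13 ] [ 0.552 -0.329  0.16 ] [ 0.538 -0.348  0.145]
0.105 272 [ 0.506 -0.373  0.105] [ 0.585 -0.319  0.116] [ 0.545 -0.346  0.11 ]
0.008 952 [ 0.481 -0.4    0.008] [ 0.658 -0.234  0.016] [ 0.537 -0.348  0.012]
tri probe top [[ 0.54013793 -0.33743403  0.1941311   0.00632931]]
```

View pics/crop1.png

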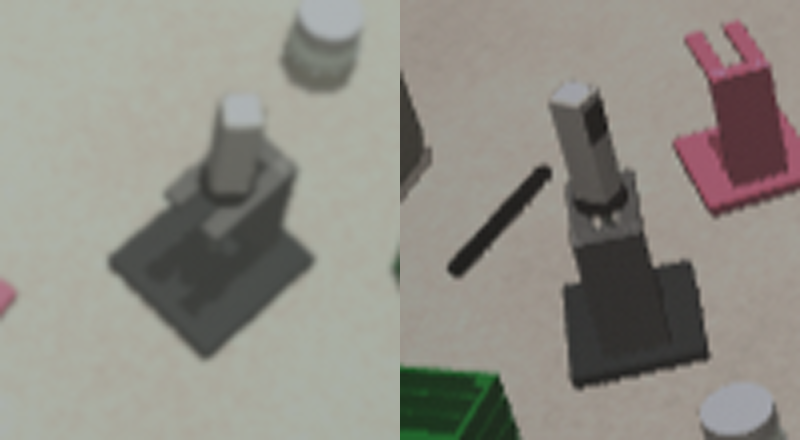

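Emit:
move_arm([
  [[1.2,-1.7,0,0,0,-0.074],[2.44,-3.475,0,0,0,-0.074],[2.44,-3.475,1,0,0,-0.074],[2.44,-3.475,1.8,0,0,-0.074],[2.44,-3.475,2.5,0,0,-0.074],[2.44,-3.475,3.1,0,0,-0.074],[2.44,-3.475,3.1,0,0,-0.074],[2.44,-3.475,3.1,0,0,-0.074]],
], claw=-1)

```text
time: 1.15
position: [0.4863, 0.0976, 0.2813]
tool_rot: [0.68, 0.733, 0.0, 0.0]
ft_force: [-0.6, 0.4, 0.5]
grip_width: 0.0873
grip_force: 0.0
```

Emit:
move_arm([
  [[0,0,0,0,0,0],[0,0,0,0,0,0],[0,0,0,0,0,0],[0,0,0,0,0,0],[0,0,0,0,0,0],[0,0,0,0,0,0]],
], claw=1, squeeze=15)

```text
time: 1.9
position: [0.486, 0.0976, 0.2807]
tool_rot: [0.68, 0.733, -0.0, -0.0]
ft_force: [0.3, -0.0, -0.3]
grip_width: 0.0351
grip_force: 0.0
```

Emit:
move_arm([
  [[0,0.6,0,0,0,0],[0,1.2,0,0,0,0],[0,1.8,0,0,0,0],[0,2.3,0,0,0,0],[0,2.6,0,0,0,0],[0,2.75,0,0,0,0],[0,2.75,0,0,0,0]],
])

```text
time: 2.78
position: [0.5955, 0.1072, 0.2802]
tool_rot: [0.681, 0.733, 0.001, -0.001]
ft_force: [0.1, 6.0, -2.3]
grip_width: 0.0196
grip_force: 15.0
```

Emit:
move_arm([
  [[0.05,0.1,0,0,0,0],[0.05,0.2,0,0,0,0],[0.05,0.3,0,0,0,0],[0.05,0.3,0,0,0,0]],
])

```text
time: 3.28
position: [0.6036, 0.1085, 0.2801]
tool_rot: [0.68, 0.733, -0.005, -0.005]
ft_force: [-11.4, -1.1, 6.7]
grip_width: 0.0202
grip_force: 15.0
```

Emit:
move_arm([
  [[0,-0.08,0,0,0,0],[0,-0.08,0,0,0,0],[0,-0.08,0,0,0,0],[0,-0.08,-0.8,0,0,0],[0,-0.08,-1.6,0,0,0],[-1.1,-1,-2.4,0,0,0],[-2.2,-1.9,-3,0,0,0],[-2.2,-1.9,-3,0,0,0]],
], claw=-1)

```text
time: 4.28
position: [0.5375, 0.0129, 0.4029]
tool_rot: [0.682, 0.731, 0.001, 0.002]
ft_force: [0.2, 0.4, -1.0]
grip_width: 0.0851
grip_force: 0.0
```

```bash
python3 - <<'E'
from h import *
c=snap('wrist','w1.png');np.save('w1.npy',c,allow_pickle=True)
c=snap('side','s1.png');np.save('s1.npy',c,allow_pickle=True)
print(get_obs()['position'])
E
```

```text
[0.5386113  0.01471861 0.40135408]
```

View pics/w1.png

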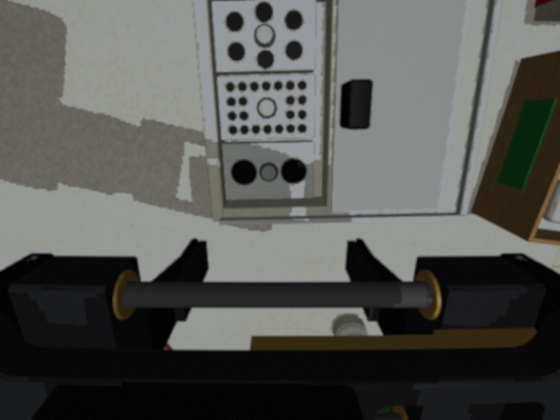

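Cover is fully back, with the tab at (357,104). Buttons uncovered: medium (264,35), small (266,107), large (268,172).

```bash
python3 - <<'E'
from h import *
w=np.load('w1.npy',allow_pickle=True).item()
s,d=[np.load(n+'0.npy',allow_pickle=True).item() for n in('scene','side')]
g=cv2.GaussianBlur(cv2.cvtColor(w['pixels'],cv2.COLOR_BGR2GRAY),(3,3),0)
h=cv2.HoughCircles(g[:200,215:330],cv2.HOUGH_GRADIENT,1,30,param1=80,param2=12,minRadius=7,maxRadius=12)
print(h+[215,0,0] if h is not None else None)
P=plane(w,[[264,35],[266,107],[268,172]],.076);print(P.round(4).tolist());print(deep(w,[[264,35],[266,107],[268,172]]).round(4))
v=P[0]-P[2];print('yaw',np.arctan2(v[1],v[0])-np.pi/2)
def pts(c,r,zl,zh):
    x0,y0,x1,y1=r;X,Y=np.meshgrid(np.arange(x0,x1),np.arange(y0,y1));uv=np.c_[X.ravel(),Y.ravel()]
    p=deep(c,uv);k=(p[:,2]>zl)&(p[:,2]<zh)&(p[:,0]>.46)&(p[:,0]<.66);return p[k]
def rect(p):
    r=cv2.minAreaRect(p[:,:2].astype(np.float32)*1000);return r
A=pts(s,(135,165,175,245),.13,.3);B=pts(d,(295,280,350,350),.13,.3)
print('handle',rect(A),rect(B),rect(np.r_[A,B]), np.percentile(np.r_[A,B][:,2],98))
top=np.r_[A,B];top=top[top[:,2]>.185];print('top',len(top),rect(top),top.mean(0))
for n,c,r in(('scene',s,(130,165,185,250)),('side',d,(290,280,355,350))):
    f=pts(c,r,.104,.115);print('fork',n,len(f),rect(f),np.median(f[:,2]))
f=np.r_[pts(s,(130,165,185,250),.104,.115),pts(d,(290,280,355,350),.104,.115)];print(rect(f))
b=np.r_[pts(s,(130,165,185,250),.007,.016),pts(d,(290,280,355,350),.009,.016)]
b=pts(d,(290,280,355,350),.010,.014);b=b[np.abs(b[:,:2]-[.545,-.343]).max(1)<.08]
m=(d['pixels'].max(2)<90).astype(np.uint8);n,l,st,ce=cv2.connectedComponentsWithStats(m)
i=l[335,325];print(i,st[i]);cs,_=cv2.findContours((l==i).astype(np.uint8),cv2.RETR_EXTERNAL,2)
q=cv2.approxPolyDP(cs[0],4,True)[:,0];print(q.tolist());print(plane(d,q,.012).round(3).tolist())
E
```

```text
[[[268.5        171.5          9.10000038]
  [234.5         21.5          8.80000019]
  [263.5         10.5          8.80000019]
  [266.5        107.5          7.80000019]
  [293.5         50.5          8.80000019]
  [264.5         58.5          8.39999962]
  [292.5         19.5         10.        ]]]
[[0.5175, 0.1654, 0.076], [0.5233, 0.1007, 0.076], [0.5294, 0.0347, 0.076]]
[[0.5176 0.165  0.078 ]
 [0.5234 0.1006 0.0785]
 [0.5294 0.0352 0.0787]]
yaw 0.09038282191416425
handle ((544.658447265625, -340.27801513671875), (24.696025848388672, 26.455669403076172), 70.59188842773438) ((542.6610107421875, -340.8924865722656), (24.929357528686523, 25.24403953552246), 77.08759307861328) ((543.9937133789062, -340.40362548828125), (26.477968215942383, 27.623554229736328), 77.08759307861328) 0.19693660517140868
top 205 ((543.8654174804688, -339.73162841796875), (25.745389938354492, 27.39493179321289), 81.524658203125) [ 0.54398699 -0.3409328   0.19306253]
fork scene 199 ((548.83056640625, -339.26885986328125), (73.24897003173828, 44.16706085205078), 25.329294204711914) 0.10904934473044725
fork side 264 ((547.2996826171875, -338.57818603515625), (73.500732421875, 45.730712890625), 24.23847770690918) 0.11018633013740148
((547.865966796875, -338.7939147949219), (74.35647583007812, 46.58905792236328), 24.23847770690918)
20 [ 298  300   50   49 1215]
[[335, 300], [331, 308], [324, 308], [321, 301], [298, 324], [320, 348], [347, 325], [339, 316], [342, 304], [324, 320], [320, 317]]
[[0.599, -0.285, 0.012], [0.58, -0.304, 0.012], [0.563, -0.298, 0.012], [0.563, -0.277, 0.012], [0.484, -0.322, 0.012], [0.515, -0.399, 0.012], [0.602, -0.361, 0.012], [0.592, -0.331, 0.012], [0.612, -0.301, 0.012], [0.551, -0.331, 0.012], [0.544, -0.32, 0.012]]
```

Emit:
move_arm([
  [[-1.5,-0.2,-0.4,0,0,0.05],[-3,-0.4,-0.4,0,0,0.12],[-4.5,-0.6,-0.4,0,0,0.2],[-6,-0.8,-0.4,0,0,0.28],[-7.5,-0.9,-0.4,0,0,0.315],[-9,-1.1,-0.4,0,0,0.315],[-10.2,-1.2,-0.4,0,0,0.315],[-10.85,-1.3,-0.4,0,0,0.315],[-10.85,-1.3,-0.4,0,0,0.315],[-10.85,-1.3,-0.4,0,0,0.315]],
])

```text
time: 5.62
position: [0.5193, -0.42, 0.4156]
tool_rot: [0.787, 0.618, 0.0, -0.001]
ft_force: [0.1, 0.7, -0.9]
grip_width: 0.0873
grip_force: 0.0
```

```bash
python3 - <<'E'
from h import *
c=snap('wrist','w2.png');np.save('w2.npy',c,allow_pickle=True)
o=get_obs();print(o['position'],o['tool_rot'],o['joint_velocities'].round(3) if hasattr(o['joint_velocities'],'round') else o['joint_velocities'])
E
```

```text
[ 0.51931067 -0.41963569  0.41597526] [ 7.86371141e-01  6.17753511e-01  2.57513732e-04 -9.80987570e-04] [ 0.003 -0.012  0.003 -0.003 -0.001 -0.003]
```

View pics/w2.png

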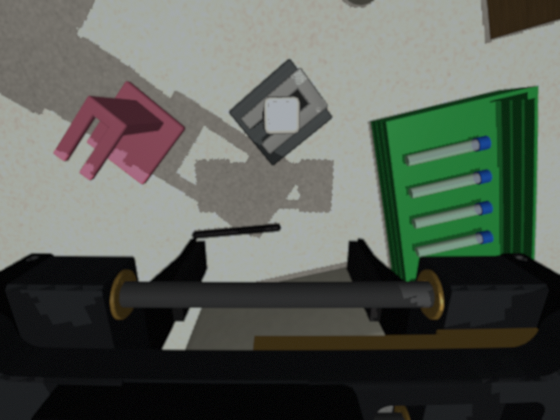

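The handle top, at (282,115), is almost square to the picture and sits in the grey stand. The pink stand is at (120,135).

```bash
python3 - <<'E'
from h import *
w=np.load('w2.npy',allow_pickle=True).item()
uv=np.stack(np.meshgrid(np.arange(240,330),np.arange(70,160)),-1).reshape(-1,2)
p=deep(w,uv);print(np.percentile(p[:,2],[90,95,98]))
k=p[:,2]>.18;m=np.zeros((420,560),np.uint8);m[uv[k][:,1],uv[k][:,0]]=255
n=(w['pixels'].min(2)>130)&(m>0);ys,xs=np.nonzero(n)
hz=np.median(deep(w,np.c_[xs,ys])[:,2])
for z in(.196,hz):
    P=plane(w,np.c_[xs,ys],z);print(z,len(P),cv2.minAreaRect(P[:,:2].astype(np.float32)*1000),P.mean(0))
f=p[(p[:,2]>.104)&(p[:,2]<.118)];print('fork',len(f),cv2.minAreaRect(f[:,:2].astype(np.float32)*1000),np.median(f[:,2]))
E=np.linalg.inv(w['extrinsics']);print(E.round(3))
E
```

```text
[0.19697769 0.19769394 0.19826202]
0.196 1163 ((547.6739501953125, -347.2060852050781), (42.376930236816406, 52.3900146484375), 73.13798522949219) [ 0.54325841 -0.34076829  0.196     ]
0.19734215551783613 1163 ((547.6253051757812, -347.15509033203125), (42.09449768066406, 52.04092025756836), 73.13794708251953) [ 0.54323915 -0.3407602   0.19734216]
fork 2060 ((547.30810546875, -338.94427490234375), (72.4139633178711, 44.344486236572266), 25.22001838684082) 0.11149070651333276
[[ 0.971  0.226  0.072  0.54 ]
 [-0.237  0.927  0.29  -0.34 ]
 [-0.001 -0.299  0.954  0.397]
 [ 0.     0.     0.     1.   ]]
```

```bash
python3 - <<'E'
from h import *
w=np.load('w2.npy',allow_pickle=True).item()
m=np.zeros((420,560),np.uint8);m[70:160,240:330]=(w['pixels'].min(2)>150)[70:160,240:330]
m=cv2.morphologyEx(m,cv2.MORPH_OPEN,np.ones((7,7)))
n,l,s,c=cv2.connectedComponentsWithStats(m);i=l[115,282];print(s[i])
ys,xs=np.nonzero(l==i);P=plane(w,np.c_[xs,ys],.1965);print(cv2.minAreaRect(P[:,:2].astype(np.float32)*1000),P.mean(0))
o=get_obs();r=R.from_quat(o['tool_rot']).as_matrix();print(r.round(4))
t=np.r_[P.mean(0)[:2],.324];print('shift units',(r.T@(t-o['position'])/.04).round(3))
E
```

```text
[ 266   98   32   34 1045]
((543.2523193359375, -340.590087890625), (20.897720336914062, 20.69193458557129), 76.29952239990234) [ 0.54319077 -0.34064412  0.1965    ]
[[ 2.368e-01  9.716e-01 -8.000e-04]
 [ 9.716e-01 -2.368e-01  1.900e-03]
 [ 1.600e-03 -1.200e-03 -1.000e+00]]
shift units [2.056 0.115 2.303]
```

Emit:
move_arm([
  [[1,0.05,0,0,0,0],[2.06,0.115,0,0,0,0],[2.06,0.115,0,0,0,0],[2.06,0.115,0.4,0,0,0],[2.06,0.115,0.4,0,0,0]],
])

```text
time: 6.3
position: [0.542, -0.3425, 0.3987]
tool_rot: [0.787, 0.617, -0.0, -0.002]
ft_force: [-0.1, -0.4, 0.1]
grip_width: 0.0872
grip_force: 0.0
```

Emit:
move_arm([
  [[0.05,0.02,0.6,0,0,0],[0.05,0.02,1.2,0,0,0],[0.05,0.02,1.6,0,0,0],[0.05,0.02,1.85,0,0,0],[0.05,0.02,1.85,0,0,0],[0.05,0.02,1.85,0,0,0]],
])

```text
time: 7.05
position: [0.5441, -0.341, 0.3275]
tool_rot: [0.787, 0.617, 0.0, 0.001]
ft_force: [0.2, 0.4, -0.3]
grip_width: 0.0869
grip_force: 0.0
```

Emit:
move_arm([
  [[0,0,0,0,0,0],[0,0,0,0,0,0],[0,0,0,0,0,0],[0,0,0,0,0,0],[0,0,0,0,0,0],[0,0,0,0,0,0],[0,0,0,0,0,0],[0,0,0,0,0,0]],
], claw=1, squeeze=25)

```text
time: 8.05
position: [0.5437, -0.3406, 0.3267]
tool_rot: [0.787, 0.617, -0.0, -0.0]
ft_force: [-0.3, -0.3, 0.4]
grip_width: 0.0239
grip_force: 25.0
```

Emit:
move_arm([
  [[0,0,-0.3,0,0,0],[0,0,-0.7,0,0,0],[0,0,-1.2,0,0,0],[0,0,-1.7,0,0,0],[0,0,-2.2,0,0,0],[0,0,-2.7,0,0,0],[0,0,-2.7,0,0,0],[0,0,-2.7,0,0,0]],
])

```text
time: 9.05
position: [0.5436, -0.3405, 0.4347]
tool_rot: [0.787, 0.617, -0.0, -0.0]
ft_force: [0.9, 0.4, -0.4]
grip_width: 0.0237
grip_force: 25.0
```

```bash
python3 - <<'E'
from h import *
c=snap('side');np.save('s2.npy',c,allow_pickle=True)
c2=snap('scene');np.save('c2.npy',c2,allow_pickle=True)
o=get_obs();print(o['position'],o['grip_width'],o['ft_force'])
r=R.from_quat(o['tool_rot']).as_matrix();print(r.round(4))
def proj(c,p):
    q=c['extrinsics']@np.r_[p,1];q=np.array([q[0],-q[1],-q[2]])
    return cv2.projectPoints(q[None],np.zeros(3),np.zeros(3),c['camera_matrix'],np.array(c['D']))[0].ravel().astype(int)
out=[]
for cc in(c,c2):
    u=proj(cc,o['position']-[0,0,.25]);print(u)
    out.append(cv2.resize(cc['pixels'][u[1]-50:u[1]+50,u[0]-50:u[0]+50],None,fx=4,fy=4))
cv2.imwrite('pics/held.png',np.hstack(out))
for n,p in(('L',[.5294,.0347]),('M',[.5175,.1654]),('S',[.5233,.1007])):
    print(n,(r.T@(np.r_[p,o['position'][2]]-o['position'])/.04).round(3))
E
```

```text
[ 0.54356983 -0.34047687  0.4337857 ] 0.023707341374467363 [ 0.24615944  0.07105114 -1.58337777]
[[ 0.2387  0.9711 -0.0015]
 [ 0.9711 -0.2387  0.0014]
 [ 0.001  -0.0018 -1.    ]]
[330 289]
[144 176]
L [ 9.024 -2.583  0.013]
M [12.126 -3.651  0.018]
S [10.59  -3.124  0.016]
```

View pics/held.png

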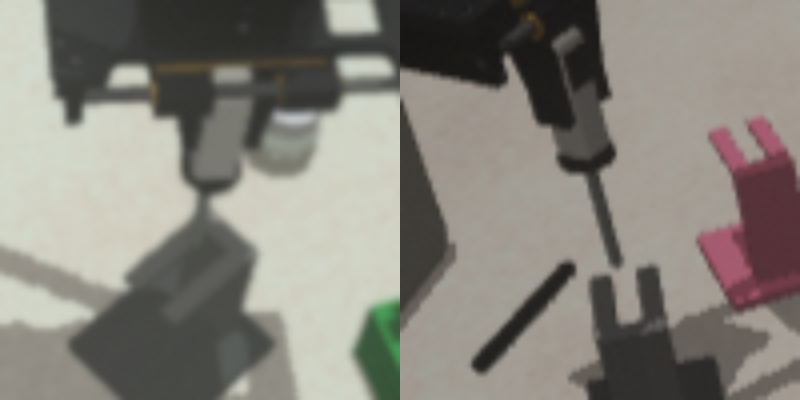

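Held upright, clear of the fork. Moving over the large-holes block.

Emit:
move_arm([
  [[1,-0.3,0,0,0,0],[2.3,-0.65,0,0,0,0],[3.6,-1.03,0,0,0,0],[4.9,-1.4,0,0,0,0],[6.2,-1.77,0,0,0,0],[7.4,-2.12,0,0,0,0],[8.4,-2.4,0,0,0,0],[9.02,-2.58,0,0,0,0],[9.02,-2.58,0,0,0,0],[9.02,-2.58,0.6,0,0,0],[9.02,-2.58,0.9,0,0,0],[9.02,-2.58,0.9,0,0,0]],
])

```text
time: 10.65
position: [0.5295, 0.0336, 0.3976]
tool_rot: [0.787, 0.617, -0.001, -0.001]
ft_force: [0.5, 0.0, -1.3]
grip_width: 0.0238
grip_force: 25.0
```

```bash
python3 - <<'E'
from h import *
c=snap('side');c2=snap('scene');w=snap('wrist')
o=get_obs();print(o['position'],o['ft_force'])
r=R.from_quat(o['tool_rot']).as_matrix();print(r.round(4))
print('to L',(r.T@(np.r_[.5294,.0347,o['position'][2]]-o['position'])/.04).round(3))
def proj(c,p):
    q=c['extrinsics']@np.r_[p,1];q=np.array([q[0],-q[1],-q[2]])
    return cv2.projectPoints(q[None],np.zeros(3),np.zeros(3),c['camera_matrix'],np.array(c['D']))[0].ravel()
out=[]
for cc in(c,c2):
    t=o['position']-[0,0,.2987];u=proj(cc,t);print('tip exp',u,'L',proj(cc,[.5294,.0347,.076]))
    u=u.astype(int);out.append(cv2.resize(cc['pixels'][u[1]-40:u[1]+40,u[0]-40:u[0]+40],None,fx=5,fy=5)); print(u-40)
cv2.imwrite('pics/tip.png',np.hstack(out));
E
```

```text
[0.53012021 0.03381668 0.39923143] [-0.04061506 -0.15452344 -1.08115578]
[[ 2.393e-01  9.709e-01  1.100e-03]
 [ 9.709e-01 -2.393e-01 -2.000e-04]
 [ 0.000e+00  1.100e-03 -1.000e+00]]
to L [ 0.017 -0.023 -0.   ]
tip exp [275.38896088 196.29408091] L [274.9425612  201.83655933]
[235 156]
tip exp [294.768774   209.48200658] L [295.04743038 216.7369254 ]
[254 169]
```

View pics/tip.png

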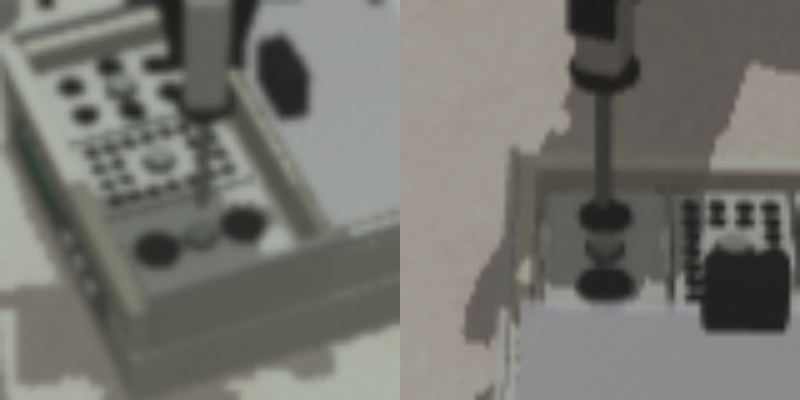

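The tip hangs right over the large-holes button in both views. In crop pixels, side has the tip at (203,200) and the button at (202,233); scene has (605,203) and (604,246).

Emit:
move_arm([
  [[0,-0.02,0.25,0,0,0],[0,-0.02,0.45,0,0,0],[0,-0.02,0.55,0,0,0],[0,-0.02,0.6,0,0,0],[0,-0.02,0.65,0,0,0],[0,-0.02,0.65,0,0,0]],
])

```text
time: 11.55
position: [0.5288, 0.0346, 0.3729]
tool_rot: [0.787, 0.617, -0.0, -0.0]
ft_force: [-1.9, -0.5, 1.8]
grip_width: 0.0234
grip_force: 25.0
```

Emit:
move_arm([
  [[0,0,0.02,0,0,0],[0,0,0.02,0,0,0],[0,0,0.02,0,0,0],[0,0,0.02,0,0,0],[0,0,0.02,0,0,0],[0,0,0.02,0,0,0],[0,0,0.02,0,0,0],[0,0,0.02,0,0,0],[0,0,0.02,0,0,0]],
])

```text
time: 12.68
position: [0.5288, 0.0345, 0.3719]
tool_rot: [0.787, 0.617, -0.0, -0.0]
ft_force: [-1.9, 0.5, 2.9]
grip_width: 0.0238
grip_force: 25.0
```

```bash
python3 - <<'E'
from h import *
o=get_obs();print(o['position'],o['ft_force'],o['time'])
r=R.from_quat(o['tool_rot']).as_matrix()
for n,p in(('M',[.5175,.1654]),('S',[.5233,.1007])): print(n,(r.T@(np.r_[p,o['position'][2]]-o['position'])/.04).round(3))
E
```

```text
[0.52884296 0.03450569 0.37189622] [-1.92117719  0.47638421  2.90000803] 12.675
M [ 3.11  -1.056  0.   ]
S [ 1.574 -0.53   0.   ]
```

Emit:
move_arm([
  [[0,0,-0.4,0,0,0],[0,0,-0.7,0,0,0],[1.1,-0.37,-0.7,0,0,0],[2.2,-0.75,-0.7,0,0,0],[3.11,-1.056,-0.7,0,0,0],[3.11,-1.056,-0.7,0,0,0],[3.11,-1.056,-0.7,0,0,0]],
])

```text
time: 13.55
position: [0.5179, 0.1652, 0.4]
tool_rot: [0.787, 0.617, 0.0, 0.001]
ft_force: [0.3, -0.6, -1.3]
grip_width: 0.0239
grip_force: 25.0
```

```bash
python3 - <<'E'
from h import *
o=get_obs();print(o['position'],o['ft_force'],o['time'])
r=R.from_quat(o['tool_rot']).as_matrix()
for n,p in(('M',[.5175,.1654]),('S',[.5233,.1007])): print(n,(r.T@(np.r_[p,.372]-o['position'])/.04).round(3))
E
```

```text
[0.51792071 0.16515018 0.40004221] [ 0.2988069  -0.56287858 -1.27926933] 13.55
M [ 0.004 -0.013  0.701]
S [-1.533  0.513  0.702]
```

Emit:
move_arm([
  [[0,0,0.3,0,0,0],[0,0,0.5,0,0,0],[0,0,0.6,0,0,0],[0,0,0.66,0,0,0],[0,0,0.7,0,0,0],[0,0,0.7,0,0,0],[0,0,0.7,0,0,0],[0,0,0.7,0,0,0],[0,0,0.7,0,0,0],[0,0,0.7,0,0,0],[0,0,0.7,0,0,0],[0,0,0.7,0,0,0]],
])

```text
time: 15.05
position: [0.5176, 0.1654, 0.3719]
tool_rot: [0.787, 0.617, 0.0, -0.0]
ft_force: [-1.3, -1.3, 3.2]
grip_width: 0.0241
grip_force: 25.0
```

Emit:
move_arm([
  [[0,0,0,0,0,0],[0,0,-0.4,0,0,0],[0,0,-0.7,0,0,0],[-0.8,0.26,-0.7,0,0,0],[-1.54,0.525,-0.7,0,0,0],[-1.54,0.525,-0.7,0,0,0],[-1.54,0.525,-0.7,0,0,0]],
])

```text
time: 15.92
position: [0.5234, 0.1009, 0.4]
tool_rot: [0.787, 0.617, 0.001, -0.0]
ft_force: [-0.2, 0.8, -0.8]
grip_width: 0.0235
grip_force: 25.0
```

Emit:
move_arm([
  [[0,0,0.3,0,0,0],[0,0,0.5,0,0,0],[0,0,0.6,0,0,0],[0,0,0.66,0,0,0],[0,0,0.7,0,0,0],[0,0,0.7,0,0,0],[0,0,0.7,0,0,0],[0,0,0.7,0,0,0],[0,0,0.7,0,0,0],[0,0,0.7,0,0,0],[0,0,0.7,0,0,0],[0,0,0.7,0,0,0]],
])

```text
time: 17.42
position: [0.5233, 0.1006, 0.3719]
tool_rot: [0.787, 0.617, -0.0, -0.0]
ft_force: [-1.3, 0.8, 2.1]
grip_width: 0.0238
grip_force: 25.0
```

Emit:
move_arm([
  [[0,0,0.03,0,0,0],[0,0,0.03,0,0,0],[0,0,0.03,0,0,0],[0,0,0.03,0,0,0],[0,0,0.03,0,0,0],[0,0,0.03,0,0,0],[0,0,-0.4,0,0,0],[0,0,-1,0,0,0],[0,0,-1.6,0,0,0],[0,0,-1.6,0,0,0]],
])

```text
time: 18.68
position: [0.5244, 0.1003, 0.4374]
tool_rot: [0.787, 0.617, 0.002, 0.002]
ft_force: [0.6, 0.1, -2.0]
grip_width: 0.0237
grip_force: 25.0
```

Emit:
move_arm([
  [[-1,0.3,0,0,0,0],[-2.3,0.68,0,0,0,0],[-3.7,1.09,0,0,0,0],[-5.1,1.51,0,0,0,0],[-6.5,1.92,0,0,0,0],[-7.9,2.33,0,0,0,0],[-9.2,2.72,0,0,0,0],[-10.2,3.01,0,0,0,0],[-10.59,3.13,0,0,0,0],[-10.59,3.13,0,0,0,0],[-10.59,3.13,0,0,0,0]],
])

```text
time: 20.05
position: [0.5438, -0.3391, 0.4353]
tool_rot: [0.787, 0.617, 0.0, -0.001]
ft_force: [-0.1, -0.3, -0.4]
grip_width: 0.0242
grip_force: 25.0
```

```bash
python3 - <<'E'
from h import *
o=get_obs();print(o['position'],o['ft_force'],o['time'])
r=R.from_quat(o['tool_rot']).as_matrix();print(r.round(4))
print((r.T@(np.r_[.5437,-.3405,.327]-o['position'])/.04).round(3))
c=snap('side');c2=snap('scene')
def proj(c,p):
    q=c['extrinsics']@np.r_[p,1];q=np.array([q[0],-q[1],-q[2]])
    return cv2.projectPoints(q[None],np.zeros(3),np.zeros(3),c['camera_matrix'],np.array(c['D']))[0].ravel()
out=[]
for cc in(c,c2):
    u=proj(cc,o['position']-[0,0,.2987]).astype(int);out.append(cv2.resize(cc['pixels'][u[1]-40:u[1]+40,u[0]-40:u[0]+40],None,fx=5,fy=5))
cv2.imwrite('pics/ret.png',np.hstack(out))
E
```

```text
[ 0.54379948 -0.33912527  0.43531035] [-0.08520877 -0.26382644 -0.44737812] 20.05
[[ 0.2375  0.9714 -0.0011]
 [ 0.9714 -0.2375  0.0018]
 [ 0.0015 -0.0015 -1.    ]]
[-0.038  0.01   2.708]
```

View pics/ret.png

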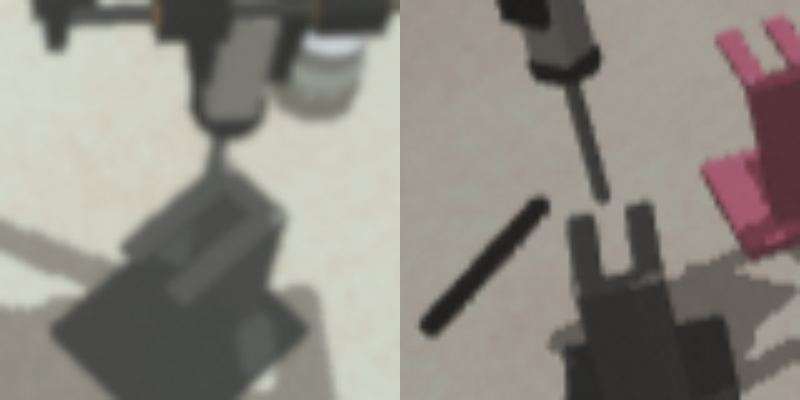

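The probe is upright over the fork again, as it was after the pick, so I lower it along the same line.

Emit:
move_arm([
  [[-0.04,0.01,0.1,0,0,0],[-0.04,0.01,0.5,0,0,0],[-0.04,0.01,0.9,0,0,0],[-0.04,0.01,1.3,0,0,0],[-0.04,0.01,1.7,0,0,0],[-0.04,0.01,2.1,0,0,0],[-0.04,0.01,2.4,0,0,0],[-0.04,0.01,2.55,0,0,0],[-0.04,0.01,2.65,0,0,0],[-0.04,0.01,2.69,0,0,0],[-0.04,0.01,2.69,0,0,0]],
])

```text
time: 21.52
position: [0.5439, -0.3424, 0.3287]
tool_rot: [0.787, 0.617, 0.0, 0.0]
ft_force: [-0.4, 0.5, -1.5]
grip_width: 0.0239
grip_force: 25.0
```

Emit:
move_arm([
  [[0.02,0,0.02,0,0,0],[0.03,0,0.04,0,0,0],[0.03,0,0.055,0,0,0],[0.03,0,0.055,0,0,0]],
])

```text
time: 22.02
position: [0.5441, -0.3411, 0.3267]
tool_rot: [0.787, 0.617, 0.0, 0.0]
ft_force: [-0.2, 1.3, 2.0]
grip_width: 0.0236
grip_force: 25.0
```

Emit:
move_arm([
  [[0,0,0,0,0,0],[0,0,0,0,0,0],[0,0,0,0,0,0],[0,0,0,0,0,0],[0,0,0,0,0,0],[0,0,-0.5,0,0,0],[0,0,-1.2,0,0,0],[0,0,-2,0,0,0],[0,0,-2.6,0,0,0],[0,0,-2.6,0,0,0]],
], claw=-1)

```text
time: 23.28
position: [0.5445, -0.3415, 0.4325]
tool_rot: [0.787, 0.617, 0.0, 0.003]
ft_force: [0.2, 0.4, -0.1]
grip_width: 0.087
grip_force: 0.0
```

```bash
python3 - <<'E'
from h import *
o=get_obs();print(o['position'],o['ft_force'],o['time'])
r=R.from_quat(o['tool_rot']).as_matrix()
c=snap('side');c2=snap('scene','sc2.png')
def pts(c,x0,y0,x1,y1):
    X,Y=np.meshgrid(np.arange(x0,x1),np.arange(y0,y1));p=deep(c,np.c_[X.ravel(),Y.ravel()])
    return p[(p[:,0]>.52)&(p[:,0]<.57)&(p[:,1]>-.365)&(p[:,1]<-.315)]
p=np.r_[pts(c,295,270,350,350),pts(c2,130,160,175,245)]
for a,b in((.125,.15),(.15,.175),(.185,.20)):
    q=p[(p[:,2]>a)&(p[:,2]<b)];print(a,len(q),cv2.minAreaRect(q[:,:2].astype(np.float32)*1000)) if len(q) else print(a,0)
q=p[p[:,2]<.21];print('top z',np.percentile(q[:,2],99))
# tab
X,Y=np.meshgrid(np.arange(290,350),np.arange(180,260));uv=np.c_[X.ravel(),Y.ravel()];d=deep(c2,uv)
dk=c2['pixels'].max(2)[uv[:,1],uv[:,0]]<60
t=d[dk&(d[:,2]>.12)&(d[:,2]<.14)];print('tab',len(t),cv2.minAreaRect(t[:,:2].astype(np.float32)*1000))
E
```

```text
[ 0.54446344 -0.34146789  0.43246476] [ 0.15936758  0.4384705  -0.09607574] 23.275
0.125 166 ((545.9776000976562, -342.0616760253906), (26.144588470458984, 26.634784698486328), 76.48391723632812)
0.15 173 ((545.9176025390625, -341.2663269042969), (24.938007354736328, 26.579710006713867), 73.09058380126953)
0.185 208 ((545.9912109375, -340.90142822265625), (25.748554229736328, 27.125490188598633), 74.4520492553711)
top z 0.1968491721146659
tab 131 ((604.6143188476562, 106.27030944824219), (21.02806854248047, 37.19291305541992), 3.6063804626464844)
```

View pics/sc2.png

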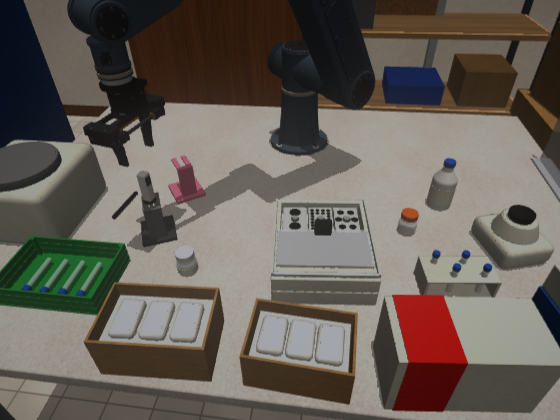

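The probe hangs upright in the grey stand at (150,205), and the bystanders are unmoved. The cover is back, with its tab at (322,227). Next I shut the cover.

Emit:
move_arm([
  [[1.2,-0.13,0,0,0,0],[2.6,-0.28,0,0,0,-0.06],[4,-0.43,0,0,0,-0.13],[5.4,-0.59,0,0,0,-0.2],[6.8,-0.74,0,0,0,-0.27],[8.2,-0.89,0,0,0,-0.33],[9.6,-1.04,0,0,0,-0.33],[10.7,-1.16,0,0,0,-0.33],[11.28,-1.225,0,0,0,-0.33],[11.28,-1.225,1,0,0,-0.33],[11.28,-1.225,1.5,0,0,-0.33],[11.28,-1.225,1.5,0,0,-0.33]],
])

```text
time: 24.88
position: [0.6031, 0.1088, 0.3666]
tool_rot: [0.675, 0.738, -0.003, -0.003]
ft_force: [0.4, -0.4, -0.0]
grip_width: 0.087
grip_force: 0.0
```

Emit:
move_arm([
  [[0,0,0.6,0,0,0],[0,0,1.2,0,0,0],[0,0,1.7,0,0,0],[0,0,2.05,0,0,0],[0,0,2.2,0,0,0],[0,0,2.2,0,0,0]],
])

```text
time: 25.62
position: [0.6043, 0.1086, 0.2822]
tool_rot: [0.675, 0.738, 0.0, 0.0]
ft_force: [-0.3, -1.3, -1.1]
grip_width: 0.0874
grip_force: 0.0
```

Emit:
move_arm([
  [[0,0,0,0,0,0],[0,0,0,0,0,0],[0,0,0,0,0,0],[0,0,0,0,0,0],[0,0,0,0,0,0],[0,0,0,0,0,0],[0,0,0,0,0,0],[0,0,0,0,0,0]],
], claw=1, squeeze=15)

```text
time: 26.62
position: [0.6023, 0.1086, 0.2818]
tool_rot: [0.675, 0.738, -0.003, -0.002]
ft_force: [-5.2, -1.5, 5.0]
grip_width: 0.0198
grip_force: 15.0
```

Emit:
move_arm([
  [[0,-0.5,0,0,0,0],[0,-1.1,0,0,0,0],[0,-1.7,0,0,0,0],[0,-2.3,0,0,0,0],[0,-2.7,0,0,0,0],[0,-2.95,0,0,0,0],[0,-3.05,0,0,0,0],[0,-3.05,0,0,0,0]],
])

```text
time: 27.62
position: [0.4825, 0.0976, 0.282]
tool_rot: [0.675, 0.738, -0.001, -0.0]
ft_force: [-1.5, -2.7, -4.1]
grip_width: 0.0199
grip_force: 15.0
```

Emit:
move_arm([
  [[0,-0.06,0,0,0,0],[0,-0.12,0,0,0,0],[0,-0.16,0,0,0,0],[0,-0.16,0,0,0,0]],
])

```text
time: 28.12
position: [0.4764, 0.0971, 0.282]
tool_rot: [0.675, 0.738, -0.0, 0.0]
ft_force: [1.5, -4.0, -8.7]
grip_width: 0.0199
grip_force: 15.0
```

Emit:
move_arm([
  [[0,-0.05,0,0,0,0],[0,-0.1,0,0,0,0],[0,-0.15,0,0,0,0],[0,-0.15,0,0,0,0]],
])

```text
time: 28.62
position: [0.4742, 0.0968, 0.2822]
tool_rot: [0.675, 0.737, 0.005, 0.004]
ft_force: [12.6, -0.2, -18.1]
grip_width: 0.0199
grip_force: 15.1
```

Stop reached (12.6 N). Release without bouncing and rise.

Emit:
move_arm([
  [[0,0.1,0,0,0,0],[0,0.1,0,0,0,0]],
])

```text
time: 28.88
position: [0.4757, 0.097, 0.2822]
tool_rot: [0.675, 0.738, 0.001, 0.002]
ft_force: [4.8, -3.2, -12.3]
grip_width: 0.0202
grip_force: 15.0
```

Emit:
move_arm([
  [[0,0,0,0,0,0],[0,0,0,0,0,0],[0,0,0,0,0,0],[0,0,0,0,0,0],[0,0,-0.6,0,0,0],[0,0,-1.4,0,0,0],[-1,0,-2.4,0,0,0],[-2,0.4,-3,0,0,0],[-2,0.4,-3,0,0,0],[-2,0.4,-3,0,0,0]],
], claw=-1)

```text
time: 30.12
position: [0.4965, 0.0191, 0.4016]
tool_rot: [0.675, 0.738, -0.0, -0.001]
ft_force: [0.1, 0.4, -0.4]
grip_width: 0.0873
grip_force: 0.0
```

```bash
python3 - <<'E'
from h import *
o=get_obs();print(o['position'],o['time'],o['ft_force'])
def tab(w):
    m=(w['pixels'].max(2)<60).astype(np.uint8);m[220:]=0
    ys,xs=np.nonzero(m);p=deep(w,np.c_[xs,ys]);t=p[(p[:,2]>.125)&(p[:,2]<.137)&(p[:,1]>.05)]
    return cv2.minAreaRect(t[:,:2].astype(np.float32)*1000),len(t)
for f in('wrist0','w1'): print(f,tab(np.load(f+'.npy',allow_pickle=True).item()))
w=snap('wrist','w9.png');print(tab(w))
E
```

```text
[0.49652638 0.01905298 0.40162687] 30.125 [ 0.14925041  0.39111463 -0.3956891 ]
wrist0 (((484.47283935546875, 96.10122680664062), (19.726009368896484, 38.790199279785156), 5.841589450836182), 1198)
w1 (((601.3674926757812, 107.25544738769531), (19.205652236938477, 38.02726364135742), 4.663909435272217), 1138)
(((477.9822692871094, 96.35134887695312), (18.997058868408203, 37.841835021972656), 4.905782222747803), 1093)
```

View pics/w9.png

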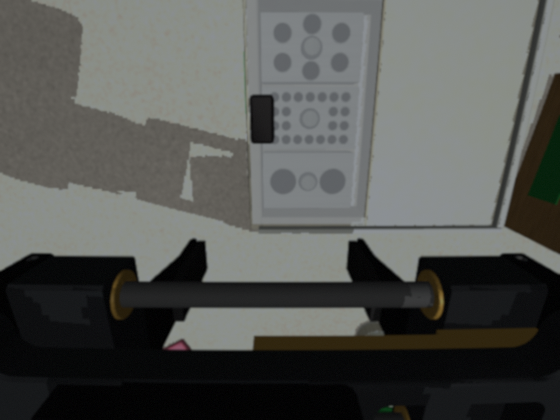

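The cover is flush shut (tab at (262,119), about 124 mm of travel), the blocks are covered and the gripper is clear.

```bash
python3 -c "
from rig import *
print(hand_in())"
```

```text
the job is handed in; nothing more can be done
None
```

I ran the full temperature check and handed it in at about 30 s of the 72 s limit: buttons pressed in the order wide, middle, narrow, the probe hung back upright in the fork, and the cover slid shut against its stop. The hand-in returned no verdict.

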